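# Check the hardness of a printed wedge with a hand durometer

### The job

Take the dial hardness gauge out of its holder by its sprung handle and first try it on the round black rubber test block: stand it upright on the middle of the block, push down until the handle has sunk about halfway, and keep it there for a second. Then measure the printed wedge: set the gauge's foot inside the ring marked on the sloping face, square to that face, push lightly along the gauge until the handle has again sunk about halfway, and finish while still holding it there, hand on the gauge. Never lean on the gauge hard, do not shift the wedge or the block, and leave everything else alone.

Things in the scene. Friction and masses are not known exactly. Their poses are not given: they have to be found in the camera images.
- gauge: dial durometer, 140 mm tall, 0.24 kg, upright in the holder at the start. Origin: centre of the flat foot's face, z along its axis to the handle, dial facing -x. From the foot up: foot 18 mm in diameter; at z = 20 mm a 30 mm collar, on which it hangs in the holder (foot then 14 mm above the table); dial case 54 mm across, 24 thick, z = 24 to 78; neck; handle z = 95 to 140
- gauge_grip (a point): middle of the gauge's handle, a round aluminium grip 30 mm in diameter and 45 mm long, coaxial with the gauge; 117.5 mm above the foot's face while not pushed. Grip it here
- gauge_handle (a joint): how far the handle has sunk along the gauge's axis towards the foot, m: 0 at rest (fully out), 0.012 fully in; about halfway is 0.006. The spring pushes back with 5 N when the handle starts to move, 8 N halfway, 11 N fully in (0.5 N per mm)
- wedge: white printed door wedge, loose, 110 mm long (its x), 48 mm wide (y), 8 mm thick at the thin end (-x) rising in one plane slope of 16.2 degrees to 40 mm at the thick end (+x), 0.16 kg. Origin: centre of its underside, z up. It lies flat on the plate at any yaw
- wedge_mark (a point): centre of the ring marked on the wedge's sloping face (ring 32 mm in diameter), on the surface, 18 mm from the wedge's middle towards the thick end and 29.2 mm above its underside. Its z axis is square to the sloping face and points out of it (16.2 degrees off vertical, leaning to the thin end); its y axis is the wedge's y
- test_block: black rubber reference disc, loose, 50 mm in diameter and 14 mm thick, lying flat on the plate. Origin: centre of its underside, z up
- test_block_top (a point): centre of the test block's top face, z up
- plate: dark grey granite inspection plate, fixed, 300 mm (x) by 380 mm (y) by 30 mm high; the wedge, the test block and a printed gear lie on its top. Origin: centre of its underside
- holder: fixed black printed block 116 mm (its x) by 64 mm (y) by 34 mm high; beside the plate, left or right. Two blind holes 28 mm deep: one 22 mm wide, 25 mm to -x of its middle, holds the gauge; one 14 mm wide, 34 mm to +x, holds a small pin vise. Origin: centre of its underside
- parts_bin: fixed open black tray with four compartments of small parts, 116 by 80 by 45 mm high, on the other side of the plate. Origin: centre of its underside
- gear: bystander: grey printed gear 45 mm in diameter, 8 mm thick, on the plate near its far edge. Origin: centre of its underside
- pin_vise: bystander: slim aluminium pin vise, 16 mm at its widest, 78 mm long, upright in the holder's smaller hole; its top is 84 mm above the work surface. Origin: centre of its lower end
- calipers: bystander: calipers 235 mm long lying along y beyond the plate, 14 mm high. Origin: middle of the beam's underside
- scraper: bystander: flat scraper with a black handle, 260 mm long, lying to the right. Origin: between handle and blade
- glue_stick: bystander: white glue stick, 29 mm in diameter, 98 mm tall, upright. Origin: centre of its underside
- spool: bystander: filament spool 200 mm in diameter, 66 mm thick, lying flat to the left. Origin: centre of its underside
- vase: bystander: printed ornament like a fluted column, 80 mm in diameter, 172 mm tall. Origin: centre of its underside
There are look-alikes about, which are no part of the job. Several things have the shape of the test_block; the one meant has the colours described above.

How it is judged:
On the way:
1. the gauge, held upright by the robot, stands on the middle of the test block with its handle about half sunk (distance between gauge and test_block_top below 0.012 m and angle between the z axis of gauge and the z axis of test_block_top, either way round below 0.1 rad and value of joint gauge_handle between 0.0025 and 0.01 m and contact force between gauge and test_block between 3 and 18 N and contact force between the fingers and gauge above 4 N), for 0.5 s.
At the end, for the whole second after the job is handed in: After the try on the block: the robot still holds the gauge on the wedge, foot within 7 mm of the ring's centre, square to the slope within 0.10 rad, handle sunk 2.5 to 10 mm, pressed with 3 to 18 N, at rest; wedge and block within 15 mm of their starts (distance between gauge and wedge_mark below 0.007 m and angle between the z axis of gauge and the z axis of wedge_mark, either way round below 0.1 rad and value of joint gauge_handle between 0.0025 and 0.01 m and contact force between gauge and wedge between 3 and 18 N and contact force between the fingers and gauge above 4 N and linear speed of each of gauge, wedge below 0.01 m/s and distance of each of wedge, test_block from where it was at the start of the episode below 0.015 m); the arm keeps its last pose, push and grip.
It fails at once if the gauge is leant on: more than 30 N on the wedge or the test block (contact force between gauge and wedge above 30 N or contact force between gauge and test_block above 30 N).
It fails at once if the wedge or the test block is shifted by more than 15 mm (distance of any of wedge, test_block from where it was at the start of the episode above 0.015 m).
It fails at once if a bystander is moved by more than 25 mm (distance of any of gear, pin_vise, calipers, scraper, glue_stick, spool, vase from where it was at the start of the episode above 0.025 m).
It also fails if it takes over 43 s, if anything falls off the work surface, if the arm or the gripper's body presses on something with over 40 N, if the wrist force passes 120 N, or if a joint passes its speed limit or range.

### The arm

A 6-joint arm with a two-finger parallel gripper is mounted at the origin on the work surface. World frame = base frame: x ahead of the robot, y to its left, z up, the work surface at z = 0. Lengths are in m, angles in rad, forces in N, time in s.
With the tool pointing down it reaches from about 0.375 to 0.9 m from the base axis. Payload 3.1 kg.
Tool frame: the origin (TCP) lies midway between the tips of the shut fingers; the grasp point (between the pads) lies 19 mm behind it; z points along the fingers, y is the line along which they close (so a half turn about z gives the same grasp; the last joint's range is limited). The gripper opens to 87 mm and grips with 3 to 60 N. Pads are 19 mm wide; open, the fingers measure 117 mm over their backs; the gripper's body (75 mm by 190 mm) begins 51 mm behind the grasp point.
Start: joints at [1.018, 0.527, 1.433, -0, 1.181, -0.178], TCP at [0.229, 0.582, 0.223] pointing down, gripper open.
Joint ranges: [-3.08, 3.08], [-0.75, 2.2], [0.22, 2.44], [-1.43, 4.57], [0, 2.65], [-2.85, 2.85]. Speed limits (rad/s): [2.79, 2.79, 3.14, 3.14, 3.14, 3.14].

### API

Orientations are given as a unit quaternion [x, y, z, w].
In Python, from rig import status, imaging, order gives the robot as it stands.
- The arm moves only by the tool arm_command, never from a script. Its argument "deltas" is one flat list of numbers, 5 for each row, row after row: the opening, from -1 (shut) to 1 (fully open), so that 0 is half open, then the shift along the tool's x, y, z in m, then the turn about the tool's z in rad. In form: [gripper, tx, ty, tz, roll, gripper, tx, ty, tz, roll, ...]. A call has 1 to 12 rows; each row shifts and turns the commanded pose from where the row before left it, along the tool's axes as they then stand; what a row does not reach is not made up. A row lasts 1/8 s, in which the tool goes at most 62.5 mm and 10.7 degrees, less where a joint would pass 70% of its speed; a pose out of reach is approached as far as the arm can. A call with a gripper value outside its range is refused whole. The fingers move at their own pace and stop on an object; "newtons" is the grip in N (left out, the last holds). Time passes only in rows, so rows that do not move let the fingers close. It gives the time, the measured TCP pose, the force, the opening and the grip force at its end, in the units of the state.
- status.get_obs(): the state, without advancing time (a new reading comes with each control period).
- imaging.camera(name): name is "scene" or "side" or "wrist"; returns (picture, depth): 420x560x3 uint8, red, green, blue; 420x560 float32, m along the optical axis (not along the pixel's ray), 0 where there is no reading.
- imaging.camera_params(name): a dict with "intrinsics" (3x3 intrinsics, pixels), "k1" (the pictures are not rectified: a ray, as slopes to the right and down, at radius r is drawn at 1 + k1 r^2 times it, then the intrinsics apply), "camera_from_world" (4x4, takes a point from world to camera coordinates). Camera axes: x right, y up, looking along -z (the intrinsics and any distortion apply to the point x, -y, -z); pixel columns grow to the right and rows downward; lengths in m; the calibration is good to about 2 mm. A picture is of the moment at which its call begins: read the wrist's pose just before it. camera_params takes no time and is no camera call; for the wrist camera it gives the pose at the moment of the call.
- order.hand_in(): hands the job in; it is judged then, once.
The state is a dict: "time": time; "q": joint angles; "joint_velocities": joint speeds; "joint_torque": joint torques, N m; "position": TCP position; "tool_rot": TCP orientation; "ft_force": force on the tool from outside, world axes, zero at the start; "moment": the same for the moment, N m; "grip_width": finger opening in m; "grip_force": force on a finger pad.
Only numpy, scipy, OpenCV 4.12 (cv2) and the standard library are available. Lean on these libraries where they do the work, as an engineer would, in place of code of your own. Each camera call takes 0.05 s, during which the arm holds its last target. There are 200 camera calls.

## Working session

There is one attempt and no reset: what is moved stays moved. The work goes in short steps, Python scripts to look and compute and a tool call to move; the robot and the scene stay as the last step left them, time stands still between calls to the robot, and variables do not carry over. Pictures are saved under pics/ and viewed, at most 10 in all, crops included, and the job is handed in when it is done.

Besides the shell and the picture viewer there is one more tool, called after "Request:" as name(argument=value, ...), one argument or row to a line, values as JSON. arm_command: Moves the arm, as the interface text tells. Its arguments: {"type":"object","properties":{"deltas":{"type":"array"},"newtons":{"type":"number"}},"required":["deltas"]}

```bash
ls; mkdir -p pics
cat > h.py <<'E'
import numpy as np, cv2
from rig import status, imaging
def world(name, depth, pts):
    p=imaging.camera_params(name); K=np.array(p["intrinsics"]);T=np.linalg.inv(np.array(p["camera_from_world"]));k=p["k1"]
    out=[]
    for u,v in pts:
        a=np.array([(u-K[0,2])/K[0,0],(v-K[1,2])/K[1,1]]);s=a.copy()
        for _ in range(20): s=a/(1+k*(s@s))
        d=depth[int(round(v)),int(round(u))]
        out.append((T@[s[0]*d,-s[1]*d,-d,1])[:3])
    return np.array(out)
def cloud(name,depth):
    p=imaging.camera_params(name); K=np.array(p["intrinsics"]);T=np.linalg.inv(np.array(p["camera_from_world"]));k=p["k1"]
    v,u=np.mgrid[:420,:560]; a=np.stack([(u-K[0,2])/K[0,0],(v-K[1,2])/K[1,1]],-1);s=a.copy()
    for _ in range(20): s=a/(1+k*(s**2).sum(-1,keepdims=True))
    P=np.stack([s[...,0]*depth,-s[...,1]*depth,-depth,np.ones_like(depth)],-1)@T.T
    P=P[...,:3]; P[depth<=0]=np.nan
    return P
def snap(name,tag):
    im,d=imaging.camera(name); cv2.imwrite(f"pics/{tag}.png",im[...,::-1]); np.savez(f"{tag}.npz",im=im,d=d,P=cloud(name,d)); return im,d
E
python3 - <<'E'
from h import *
print(status.get_obs())
a,_=snap("scene","s0"); b,_=snap("side","d0")
for n in("scene","side"): print(imaging.camera_params(n))
E
```

```text
pics
{'time': 0.0, 'q': array([ 1.01745995e+00,  5.28420201e-01,  1.43394065e+00, -8.80328830e-06,
        1.18140324e+00, -1.78523688e-01]), 'joint_velocities': array([-0.00087578,  0.00165588, -0.00015438, -0.00039052,  0.00118996,
        0.00021679]), 'joint_torque': array([ 9.93103604e-04, -4.40028226e+01, -1.76589721e+01,  6.33101701e-02,
        5.81067475e-02, -1.63656591e-04]), 'position': array([0.22839685, 0.58096176, 0.22158769]), 'tool_rot': array([ 1.86309524e-01,  9.82490500e-01, -1.01529369e-03, -3.84689716e-04]), 'ft_force': array([0.43511851, 0.33648177, 0.59692119]), 'moment': array([ 0.00448509, -0.03362914,  0.02109466]), 'grip_force': 0.0, 'grip_width': 0.08737055872215493}
{'intrinsics': array([[486.34314922,   0.        , 277.62797109],
       [  0.        , 486.34314922, 208.98863726],
       [  0.        ,   0.        ,   1.        ]]), 'k1': -0.1524582362950498, 'camera_from_world': array([[-7.68651180e-01,  6.39668133e-01, -2.07030158e-04,
         4.36829173e-01],
       [-3.78140135e-01, -4.54127435e-01,  8.06708318e-01,
         1.44839357e-01],
       [ 5.15931586e-01,  6.20155587e-01,  5.90949783e-01,
        -2.22860351e+00],
       [ 0.00000000e+00,  0.00000000e+00,  0.00000000e+00,
         1.00000000e+00]])}
{'intrinsics': array([[488.93219038,   0.        , 276.44542537],
       [  0.        , 488.93219038, 209.69096099],
       [  0.        ,   0.        ,   1.        ]]), 'k1': -0.07034777497800812, 'camera_from_world': array([[ 0.82295912, -0.56807479, -0.00541489, -0.47218311],
       [ 0.34101345,  0.48635148,  0.80447005, -0.30792083],
       [-0.45436562, -0.66389251,  0.59396853, -1.33012695],
       [ 0.        ,  0.        ,  0.        ,  1.        ]])}
```

View pics/s0.png

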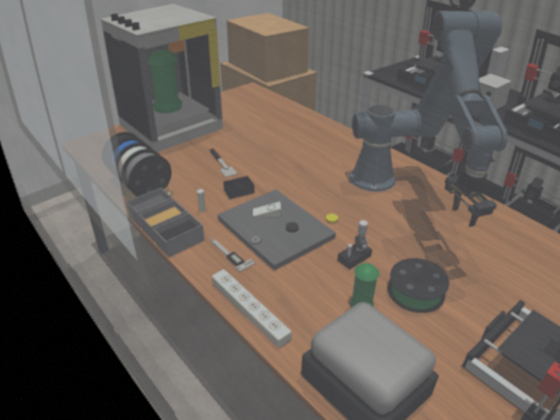

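View pics/d0.png

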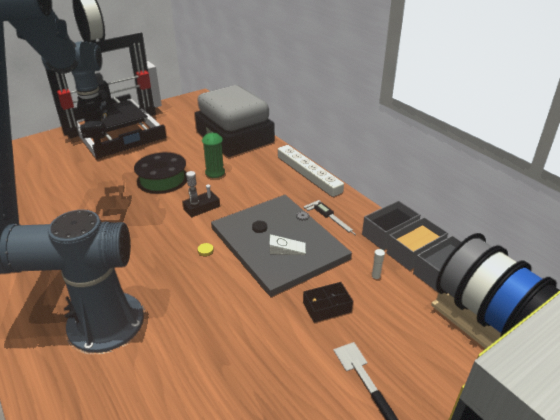

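The gauge stands in the holder at side pixel (192,180), with the block at (260,227), the wedge at (287,244) and its ring at (282,242). In the scene picture the wedge is at (267,209) and the block at (292,227).

Run:
```python
from h import *
for t,box in(("d0",(170,215,330,265)),("s0",(225,190,325,255))):
    z=np.load(t+".npz");P=z["P"];im=z["im"]
    x0,y0,x1,y1=box; p=P[y0:y1,x0:x1].reshape(-1,3);c=im[y0:y1,x0:x1].reshape(-1,3).astype(int)
    w=(c.min(1)>120)&(p[:,2]>.033)&(p[:,2]<.08)
    b=(c.max(1)<50)&(p[:,2]>.039)&(p[:,2]<.05)
    q=p[b];print(t,"block",b.sum(),np.median(q,0),q.min(0),q.max(0))
    q=p[w];r=cv2.minAreaRect(q[:,:2].astype(np.float32));print("wedge",w.sum(),r,cv2.boxPoints(r).tolist())
    A=np.c_[q[:,:2],np.ones(len(q))];print(np.linalg.lstsq(A,q[:,2],rcond=None)[0])
    # gauge handle
    g=P.reshape(-1,3);m=(g[:,2]>.10)&(g[:,2]<.16)&(g[:,0]>.3)&(g[:,0]<.9)&(abs(g[:,1])<.7)
    q=g[m]; 
    for k in np.unique(np.round(q[:,:2]/.03).astype(int),axis=0):
        s=(np.round(q[:,:2]/.03).astype(int)==k).all(1)
        if s.sum()>8: print(k*.03,s.sum(),q[s].mean(0),q[s].min(0),q[s].max(0))
    for s,e,n in((190,170,"x"),):
        pass
for t,n in(("d0","side"),("s0","scene")):
    z=np.load(t+".npz");im=z["im"]
    c=[(150,150,340,300),(200,150,400,300)][t=="s0"]
    cv2.imwrite(f"pics/{t}c.png",cv2.resize(im[c[1]:c[3],c[0]:c[2],::-1],None,fx=4 if t=="s0" else 4,fy=4,interpolation=cv2.INTER_CUBIC))
d=np.load("d0.npz")["d"];print(world("side",d,[(192,176),(191,187),(260,227),(282,242),(208,190)]))
```

```text
d0 block 11 [0.54423493 0.04666139 0.04151022] [0.53010831 0.040561   0.03904681] [0.56100096 0.06488247 0.04761706]
wedge 440 ((0.6116084456443787, -0.014024034142494202), (0.19716645777225494, 0.11277470737695694), 50.693267822265625) [[0.5055281519889832, -0.0545845702290535], [0.592789351940155, -0.12602415680885315], [0.7176887392997742, 0.026536501944065094], [0.6304275393486023, 0.09797608852386475]]
[-0.23489215  0.14124618  0.19719709]
[0.42 0.3 ] 20 [0.43196193 0.31073493 0.13308348] [0.42820599 0.30552397 0.11082019] [0.43474919 0.3149386  0.15434166]
[0.42 0.33] 31 [0.4296055  0.32101703 0.13800984] [0.42555784 0.31521056 0.11211917] [0.43497622 0.33216945 0.15885562]
[0.45 0.3 ] 59 [0.44329817 0.30975394 0.13517842] [0.43540294 0.3051405  0.11116771] [0.45461846 0.31477253 0.15826873]
[0.45 0.33] 27 [0.44698642 0.32458404 0.14489416] [0.43632079 0.31644989 0.10013321] [0.45671104 0.33734485 0.15971261]
[0.6  0.45] 12 [0.6061492  0.46284118 0.14761842] [0.59395808 0.45918001 0.11012791] [0.61493314 0.4647264  0.1599641 ]
[0.6  0.48] 118 [0.5991486  0.47699597 0.12916661] 
[... 3910 characters left out ...]
437547 0.58495234 0.15953657]
[0.84 0.6 ] 28 [0.83850032 0.590758   0.11572629] [0.82502095 0.58519791 0.10064431] [0.85206608 0.60618339 0.15341918]
[0.87 0.57] 52 [0.8700715  0.57977987 0.13433239] [0.85503402 0.56964886 0.10051546] [0.88456282 0.58474725 0.15947588]
[0.87 0.6 ] 26 [0.87031965 0.59129778 0.11765148] [0.85514384 0.58545307 0.10015648] [0.88299011 0.6003042  0.15421176]
[0.9  0.57] 19 [0.8919687  0.58112584 0.13763108] [0.88517404 0.57732271 0.10422062] [0.89991972 0.58485781 0.15945265]
[0.9 0.6] 13 [0.892669   0.58951506 0.12482014] [0.88706753 0.58503576 0.10216893] [0.89761682 0.59529143 0.157149  ]
  return _methods._mean(a, axis=axis, dtype=dtype,
  ret = um.true_divide(
Traceback (most recent call last):
ValueError: zero-size array to reduction operation minimum which has no identity
```

Request:
arm_command(
  deltas=[1,-0.042,-0.0236,0,0,1,-0.042,-0.0236,0,0,1,-0.042,-0.0236,0,0,1,-0.042,-0.0236,0,0,1,-0.042,-0.0236,0,0,1,-0.042,-0.0236,0,0,1,-0.042,-0.0236,0,0,1,0,0,0,0],
)

```text
time: 1.1
position: [0.444, 0.3179, 0.2222]
tool_rot: [0.189, 0.982, -0.0, 0.0]
ft_force: [-1.0, 1.0, 0.3]
grip_width: 0.0871
grip_force: 0.0
```

Run:
```python
from h import *
o=status.get_obs();print(o["time"],o["position"],o["tool_rot"],o["ft_force"])
im,d=snap("wrist","w1")
z=np.load("w1.npz");P=z["P"]
m=(P[...,2]>.14)&(P[...,2]<.17); q=P[m];print(m.sum(),q.mean(0),q.min(0),q.max(0))
z=np.load("d0.npz");im=z["im"];cv2.imwrite("pics/d0c.png",cv2.resize(im[150:300,150:340,::-1],None,fx=4,fy=4,interpolation=cv2.INTER_CUBIC))
```

```text
1.1 [0.44396177 0.31785537 0.22223262] [ 1.88759192e-01  9.82023356e-01 -2.65477047e-04  1.61592713e-04] [-0.9862276   1.01740145  0.30061008]
1259 [0.43868391 0.32547866 0.15249588] [0.42485629 0.31051221 0.14146551] [0.45443889 0.34021717 0.15526917]
```

View pics/w1.png

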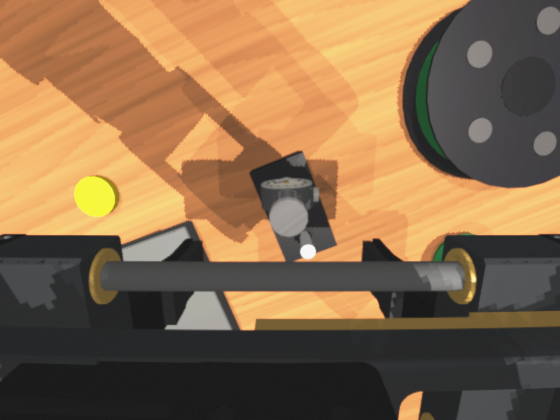

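View pics/d0c.png

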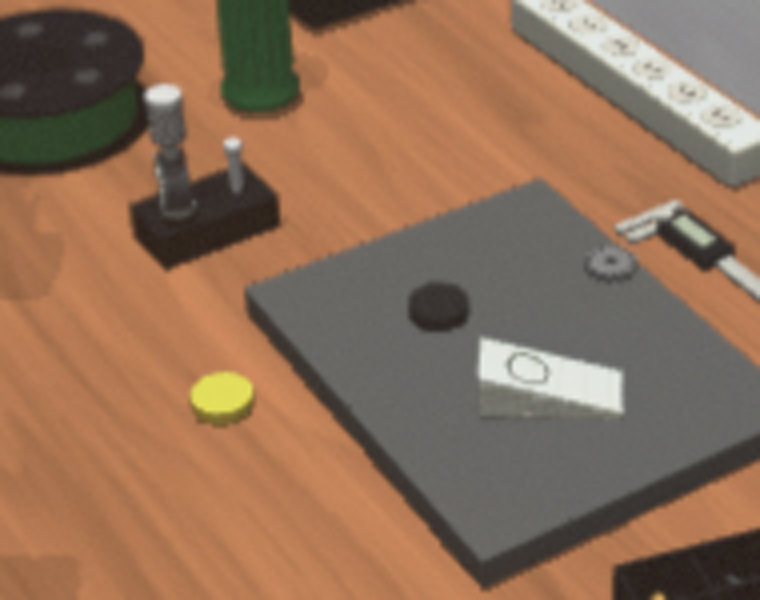

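The wrist view shows the gauge handle top at (290,215), the pin vise at (308,251) and the yellow look-alike disc at (95,196). In the crop, the block is at (438,305), the ring at (528,369), and the thick end of the wedge faces left.

Request:
arm_command(
  deltas=[1,0.006,0.004,0.0,0,1,0,0,0.04,0,1,0,0,0.04,0,1,0,0,0.0297,0,1,0,0,0,0,-1,0,0,0,0,-1,0,0,0,0,-1,0,0,0,0,-1,0,0,0,0,-1,0,0,0,0,-1,0,0,0,0],
  newtons=25,
)

```text
time: 2.52
position: [0.4378, 0.3261, 0.1129]
tool_rot: [0.186, 0.982, 0.0, 0.0]
ft_force: [0.6, 0.1, -0.2]
grip_width: 0.0349
grip_force: 0.0
```

Run:
```python
from h import *
for t,box,n in(("d0",(262,228,312,260),"side"),("s0",(245,198,285,220),"scene")):
    z=np.load(t+".npz");P=z["P"];im=z["im"]
    x0,y0,x1,y1=box; p=P[y0:y1,x0:x1].reshape(-1,3);c=im[y0:y1,x0:x1].reshape(-1,3).astype(int)
    print(t,np.nanmax(p[:,2]))
    w=(c.min(1)>90)&(p[:,2]>.034)&(p[:,2]<.08)
    q=p[w];r=cv2.minAreaRect(q[:,:2].astype(np.float32));print("wedge",w.sum(),r)
    w=(c.min(1)>150)&(p[:,2]>.038)&(p[:,2]<.075);q=p[w]
    A=np.c_[q[:,:2],np.ones(len(q))];
    f=np.linalg.lstsq(A,q[:,2],rcond=None)[0]
    for _ in range(3):
        k=abs(A@f-q[:,2])<.003; f=np.linalg.lstsq(A[k],q[k,2],rcond=None)[0]
    print("plane",k.sum(),f,np.degrees(np.arctan(np.hypot(*f[:2]))),np.degrees(np.arctan2(f[1],f[0])))
    bx=[(245,215,276,240),(280,218,304,238)][t=="s0"]
    x0,y0,x1,y1=bx;p=P[y0:y1,x0:x1].reshape(-1,3);q=p[(p[:,2]>.040)&(p[:,2]<.050)&(p[:,1]>.02)]
    print("block",len(q),q.mean(0),q.min(0),q.max(0))
d=np.load("d0.npz")["d"];print("ring",world("side",d,[(282,242.2)]))
z=np.load("s0.npz")["im"];cv2.imwrite("pics/s0c.png",cv2.resize(z[180:260,220:330,::-1],None,fx=7,fy=7,interpolation=cv2.INTER_CUBIC))
```

```text
d0 0.0753328140513897
wedge 609 ((0.5796319246292114, -0.047209978103637695), (0.15259701013565063, 0.15594255924224854), 55.59591293334961)
plane 315 [-0.24331082  0.15330518  0.20339748] 16.04421171207295 147.78580763249565
block 124 [0.55238225 0.06745916 0.04438687] [0.52754411 0.040561   0.04039353] [0.58001473 0.09701497 0.04916321]
s0 0.8585854059108857
wedge 0 ((0.0, 0.0), (0.0, 0.0), 0.0)
plane 0 [0. 0. 0.] 0.0 0.0<stdin>:16: RuntimeWarning: Mean of empty slice.
  ret = um.true_divide(
Traceback (most recent call last):
ValueError: zero-size array to reduction operation minimum which has no identity
```

Request:
arm_command(
  deltas=[-1,0,0,0,0,-1,0,0,0,0,-1,0,0,0,0,-1,0,0,0,0,-1,0,0,-0.02,0,-1,0,0,-0.03,0,-1,0,0,-0.03,0.0935,-1,0,0,-0.02,0.0935,-1,0,0,0,0],
)

```text
time: 3.65
position: [0.4386, 0.3269, 0.2139]
tool_rot: [0.277, 0.961, 0.001, 0.001]
ft_force: [0.3, -0.3, -3.5]
grip_width: 0.0295
grip_force: 25.0
```

Run:
```python
from h import *
o=status.get_obs();print(o["time"],o["position"],o["tool_rot"],o["ft_force"],o["grip_width"],o["grip_force"])
im,d=snap("wrist","w2")
d=np.load("d0.npz")["d"];print("ring",world("side",d,[(282,242.2),(281,241),(283,243)]))
```

```text
3.65 [0.43856739 0.32687083 0.21394039] [0.27668475 0.96095892 0.00139842 0.00124483] [ 0.29149404 -0.26083849 -3.46021923] 0.02951279707754869 24.983358602039516
ring [[ 0.55485368 -0.058137    0.05792973]
 [ 0.55542243 -0.05194849  0.05822243]
 [ 0.55485412 -0.06348653  0.05841591]]
```

View pics/w2.png

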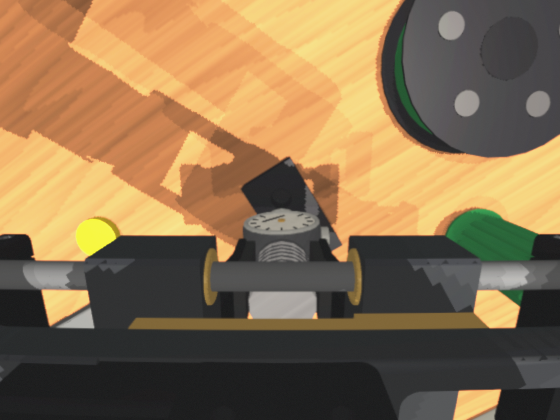

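The gauge hangs in the grip, with its dial at (282,220) in the wrist view and the holder and vase clear of it. Next I take a look past the plate to locate the block and ring from close by.

Request:
arm_command(
  deltas=[-1,-0.0449,-0.0227,0,0,-1,-0.0449,-0.0227,0,0,-1,-0.0449,-0.0227,0,0,-1,-0.0449,-0.0227,0,0,-1,-0.0449,-0.0227,0,0,-1,-0.0449,-0.0227,0,0,-1,-0.0449,-0.0227,0,0,-1,0,0,0,0,-1,0,0,0,0],
)

```text
time: 4.82
position: [0.6176, 0.0246, 0.2108]
tool_rot: [0.277, 0.961, 0.0, -0.002]
ft_force: [-0.1, -0.1, -1.7]
grip_width: 0.029
grip_force: 25.0
```

Run:
```python
from h import *
o=status.get_obs();print(o["time"],o["position"],o["tool_rot"],o["ft_force"])
im,d=snap("wrist","w3")
```

```text
4.825 [0.61760211 0.02456278 0.21082061] [ 2.77220215e-01  9.60803592e-01  3.57029981e-05 -2.32562502e-03] [-0.08055491 -0.08467832 -1.72762995]
```

View pics/w3.png

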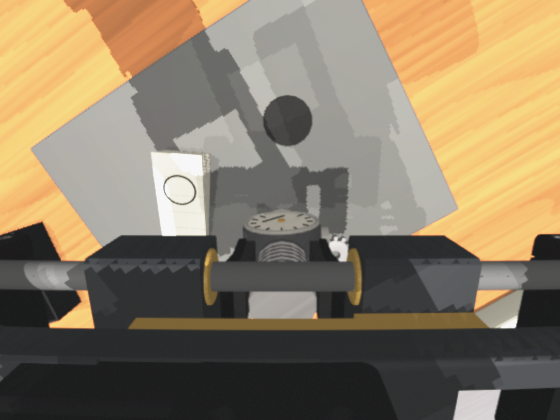

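The block is at (288,120), the ring at (180,190), and the thick edge of the wedge at the top, around y=152.

Run:
```python
from h import *
z=np.load("w3.npz");P=z["P"];im=z["im"];d=z["d"]
o=status.get_obs();print(world("wrist",d,[(288,120),(180,190)]))
g=im.astype(int)
s=np.zeros((420,560),bool);s[90:150,255:320]=1
m=s&(P[...,2]>.038)&(P[...,2]<.055);(c,r)=cv2.minEnclosingCircle(P[m][:,:2].astype(np.float32));print("block",m.sum(),c,r,P[m].mean(0))
hit=cv2.HoughCircles(cv2.cvtColor(im,cv2.COLOR_RGB2GRAY),cv2.HOUGH_GRADIENT,1,30,param1=100,param2=15,minRadius=12,maxRadius=30)
print(hit[0][[0,1,2]] if hit is not None else 0)
s[:]=0;s[145:236,145:215]=1
m=s&(P[...,2]>.045)&(P[...,2]<.08)&(g.min(2)>150);q=P[m]
r=cv2.minAreaRect(q[:,:2].astype(np.float32));print("wedge",m.sum(),r)
m=s&(P[...,2]>.04)&(P[...,2]<.08);q=P[m];A=np.c_[q[:,:2],np.ones(len(q))];f=np.linalg.lstsq(A,q[:,2],rcond=None)[0]
for _ in range(4):
    k=abs(A@f-q[:,2])<.002; f=np.linalg.lstsq(A[k],q[k,2],rcond=None)[0]
print("plane",k.sum(),f,np.degrees(np.arctan(np.hypot(*f[:2]))),np.degrees(np.arctan2(f[1],f[0])))
print(f@[.556,-.055,1])
# gauge handle / case points
s[:]=0;s[200:300,235:330]=1;q=P[s];print("tool z", np.nanmax(q,0),np.nanmin(q,0))
p=imaging.camera_params("wrist");print(np.linalg.inv(p["camera_from_world"])[:3])
```

```text
[[ 0.55276816  0.07224116  0.04324785]
 [ 0.55270663 -0.05643924  0.05935964]]
block 1914 (0.5531740784645081, 0.07133401930332184) 0.02507283166050911 [0.55273386 0.07147072 0.04378045]
[[288.5 119.5  25.4]
 [179.5 191.5  16.2]
 [282.5 269.5  28.3]]
wedge 3672 ((0.5579813122749329, -0.06199878454208374), (0.04987803101539612, 0.0889415591955185), 53.115787506103516)
plane 3798 [-0.23963502  0.17331873  0.2012898 ] 16.475250128567158 144.12324107978176
0.05852020086324247
tool z [0.68044328 0.06602863 0.30006767] [ 0.58218424 -0.05248732  0.02701026]
[[ 0.53225705 -0.82165168 -0.20393857  0.56081924]
 [ 0.84658127  0.5161245   0.13006021  0.06077944]
 [-0.0016065  -0.24187604  0.97030583  0.37307548]]
```

Request:
arm_command(
  deltas=[-1,0.0405,0.0025,0,0,-1,0.0405,0.0025,0,0,-1,0,0,0,0.075,-1,0,0,0.03,0,-1,0,0,0.03,0,-1,0,0,0,0,-1,0,0,0,0],
)

```text
time: 5.75
position: [0.5534, 0.0724, 0.1536]
tool_rot: [0.312, 0.95, 0.0, 0.0]
ft_force: [-0.1, 1.2, -2.5]
grip_width: 0.0293
grip_force: 25.0
```

Request:
arm_command(
  deltas=[-1,0,0,0.005,0,-1,0,0,0.003,0,-1,0,0,0.002,0,-1,0,0,0.002,0,-1,0,0,0.002,0,-1,0,0,0,0],
)

```text
time: 6.5
position: [0.5537, 0.0715, 0.1398]
tool_rot: [0.313, 0.95, 0.0, 0.001]
ft_force: [-2.0, -0.4, 6.0]
grip_width: 0.0297
grip_force: 25.0
```

Request:
arm_command(
  deltas=[-1,0,0,0.0015,0,-1,0,0,0.001,0,-1,0,0,0,0,-1,0,0,0,0,-1,0,0,0,0,-1,0,0,0,0,-1,0,0,0,0,-1,0,0,0,0,-1,0,0,0,0,-1,0,0,0,0,-1,0,0,0,0,-1,0,0,0,0],
)

```text
time: 8.0
position: [0.5537, 0.0715, 0.1377]
tool_rot: [0.313, 0.95, 0.0, 0.001]
ft_force: [-1.1, -0.3, 6.5]
grip_width: 0.0295
grip_force: 25.0
```

Run:
```python
from h import *
o=status.get_obs();print(o["time"],o["position"],o["tool_rot"],o["ft_force"],o["moment"])
im,d=snap("side","d2")
cv2.imwrite("pics/d2c.png",cv2.resize(im[120:300,170:340,::-1],None,fx=3.3,fy=3.3,interpolation=cv2.INTER_CUBIC))
```

```text
8.0 [0.55371889 0.07147883 0.13768434] [3.13017844e-01 9.49746921e-01 8.52619830e-05 7.79758103e-04] [-1.09365719 -0.30060344  6.51932215] [-0.10974394  0.4138374  -0.01579092]
```

View pics/d2c.png

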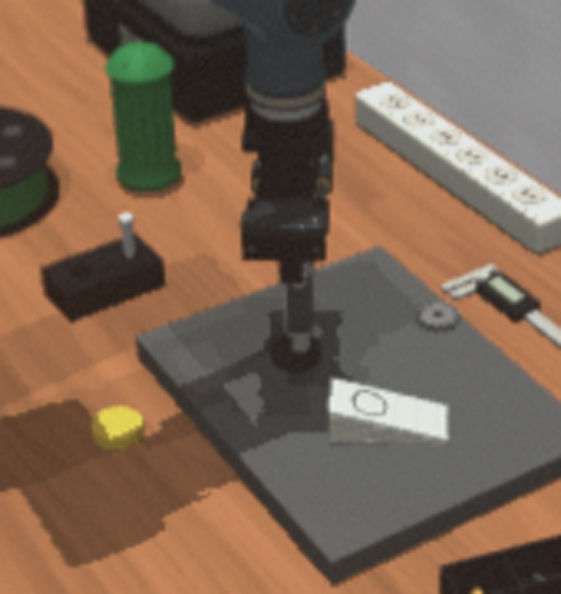

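The gauge stands upright on the block and the wedge has not moved (ring at crop pixel (370,402)). The tool cannot tilt, so I plan to tilt the gauge about the pad line by pushing its foot against the fixed plate edge. First I need the position of that edge.

Run:
```python
from h import *
o=status.get_obs();print(o["q"])
z=np.load("d0.npz")
P=z["P"];g=z["im"].astype(int)
m=(P[...,2]>.022)&(P[...,2]<.036)&(P[...,0]>.3)&(P[...,0]<.9)&(abs(P[...,1])<.28)
m=cv2.erode(m.astype(np.uint8),np.ones((3,3)));n,l,st,_=cv2.connectedComponentsWithStats(m);k=1+st[1:,4].argmax()
print(st[k],cv2.minAreaRect(P[l==k][:,:2].astype(np.float32)))
# left edge via profile in w3: for x bins find max y
z=np.load("w3.npz");P=z["P"];print(np.nanpercentile(P[...,2],[1,20,50]))
for x in np.arange(.48,.66,.02):
    s=(abs(P[...,0]-x)<.004)&(P[...,2]>.022)&(P[...,2]<.036)&(P[...,1]<.3); print(round(x,2),s.sum(),np.nanmax(P[s][:,1]) if s.any() else None)
```

```text
[-7.16658359e-02  5.52904167e-01  1.68263895e+00 -2.90276858e-04
  9.04487930e-01 -1.00552859e+00]
[ 212  196  139   95 5172] ((0.5790861248970032, -0.002387717366218567), (0.3784404993057251, 0.2982271909713745), 88.40087890625)
[-0.00193402  0.00017181  0.03025645]
0.48 2745 0.17738250591800814
0.5 2856 0.1940608887336318
0.52 2535 0.19373268974980284
0.54 1869 0.1928647898843552
0.56 1632 0.1917334481547597
0.58 1776 0.19167511777591836
0.6 1773 0.190583883449841
0.62 1602 0.19075120670926438
0.64 1203 0.18918417368724622
0.66 933 0.18895533009813814
```

Request:
arm_command(
  deltas=[-1,0,0,-0.02,0,-1,0,0,-0.02,0.1604,-1,0,0,0,0.1604,-1,0,0,0,0.1604,-1,0,0,0,0.1604,-1,0,0,0,0.1604,-1,0,0,0,0.1604,-1,0.0472,0.0057,0,0,-1,0.0472,0.0057,0,0,-1,0.0472,0.0057,0,0,-1,0,0,0,0],
)

```text
time: 9.43
position: [0.5744, 0.216, 0.1759]
tool_rot: [0.716, 0.699, 0.001, -0.0]
ft_force: [0.3, 0.2, -2.3]
grip_width: 0.0291
grip_force: 25.0
```

Request:
arm_command(
  deltas=[-1,0,0,0.03,0,-1,0,0,0.0285,0,-1,0,0,0,0,-1,0,0,0,0],
  newtons=12,
)

```text
time: 9.93
position: [0.575, 0.2122, 0.1185]
tool_rot: [0.717, 0.697, 0.0, 0.0]
ft_force: [0.2, 0.2, -2.0]
grip_width: 0.0298
grip_force: 12.0
```

Run:
```python
from h import *
o=status.get_obs();print(o["time"],o["position"],o["ft_force"],o["moment"],o["grip_width"],o["grip_force"])
```

```text
9.925 [0.57499286 0.21218561 0.1184828 ] [ 0.20738065  0.24488253 -2.02466002] [-0.03028348  0.02287491 -0.05326449] 0.02975119939679453 11.994313350878656
```

Request:
arm_command(
  deltas=[-1,-0.009,0,0,0,-1,-0.006,0,0,0,-1,-0.005,0,0,0,-1,-0.005,0,0,0,-1,-0.005,0,0,0,-1,0,0,0,0],
)

```text
time: 10.68
position: [0.5736, 0.1822, 0.1178]
tool_rot: [0.717, 0.697, -0.0, 0.0]
ft_force: [0.9, 1.2, -2.6]
grip_width: 0.029
grip_force: 12.0
```

Request:
arm_command(
  deltas=[-1,-0.005,0,0,0,-1,-0.005,0,0,0,-1,0,0,0,0],
)

```text
time: 11.05
position: [0.5727, 0.1722, 0.1176]
tool_rot: [0.717, 0.697, -0.001, -0.0]
ft_force: [-0.2, 0.9, -2.5]
grip_width: 0.0297
grip_force: 12.0
```

Run:
```python
from h import *
o=status.get_obs();print(o["time"],o["position"],o["ft_force"],o["moment"])
im,d=snap("side","d3")
cv2.imwrite("pics/d3c.png",cv2.resize(im[100:280,150:320,::-1],None,fx=3.3,fy=3.3,interpolation=cv2.INTER_CUBIC))
```

```text
11.05 [0.57268669 0.17223934 0.11758721] [-0.15912628  0.94137616 -2.50246208] [ 0.20885387  0.04726956 -0.00021192]
```

View pics/d3c.png

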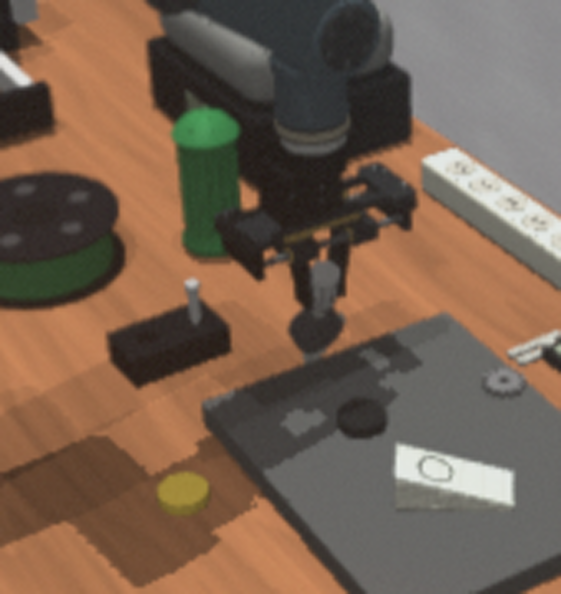

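The gauge leans in the hand as intended, with its foot at the plate edge (crop (315,350)) and its handle over the plate. I tighten the grip and carry it over to the wedge.

Request:
arm_command(
  deltas=[-1,0,0,0,0,-1,0,0,0,0,-1,0,0,-0.024,0,-1,0,0,-0.024,0,-1,0,0,-0.024,0,-1,-0.0501,0.0033,0,0,-1,-0.0501,0.0033,0,0,-1,-0.0501,0.0033,0,0,-1,-0.0501,0.0033,0,0,-1,-0.0501,0.0033,0,0],
  newtons=25,
)

```text
time: 12.35
position: [0.5823, -0.0801, 0.1901]
tool_rot: [0.717, 0.697, -0.0, 0.0]
ft_force: [0.2, 0.7, -2.5]
grip_width: 0.0292
grip_force: 25.0
```

Request:
arm_command(
  deltas=[-1,0,0,0,-0.1604,-1,0,0,0,-0.1604,-1,0,0,0,-0.1604,-1,0,0,0,-0.1604,-1,0,0,0,-0.1604,-1,0,0,0,-0.1604,-1,0,0,0,0,-1,0,0,0,0],
)

```text
time: 13.35
position: [0.5825, -0.0782, 0.1899]
tool_rot: [0.314, 0.949, -0.0, -0.0]
ft_force: [-0.3, 0.7, -1.7]
grip_width: 0.0294
grip_force: 25.0
```

Run:
```python
from h import *
o=status.get_obs();print(o["time"],o["position"],o["tool_rot"],o["ft_force"],o["moment"],o["grip_force"])
im,d=snap("side","d4");snap("scene","s4");snap("wrist","w4")
P=np.load("d4.npz")["P"]
R=np.array([[-.804,.595,0],[.595,.804,0],[0,0,-1]]).T # cols toolx,y,z
pad=o["position"]+[0,0,.019]
Q=(P-pad)@R
m=(abs(Q[...,0])<.08)&(abs(Q[...,1])<.03)&(Q[...,2]>.0)&(Q[...,2]<.13)
q=Q[m]
for z0 in np.arange(0,.13,.008):
    s=(q[:,2]>z0)&(q[:,2]<=z0+.008)
    if s.any(): print(round(z0,3),s.sum(),np.round([q[s,0].min(),q[s,0].mean(),q[s,0].max(),q[s,1].min(),q[s,1].max()],4))
a=cv2.resize(im[130:270,200:340,::-1],None,fx=4,fy=4,interpolation=cv2.INTER_CUBIC)
cv2.imwrite("pics/d4c.png",a)
```

```text
13.35 [ 0.58247985 -0.07823298  0.18989563] [ 3.14059965e-01  9.49403136e-01 -1.51374029e-04 -2.63304239e-05] [-0.2687817   0.73843258 -1.71138449] [-0.06362933 -0.04020221 -0.00999973] 24.983197840629146
0.0 23 [-0.0151 -0.0015  0.0109 -0.0289 -0.0073]
0.008 23 [-0.0152 -0.0005  0.0139 -0.0285 -0.0026]
0.016 10 [-0.0153  0.0018  0.014  -0.0236  0.0061]
0.024 2 [ 0.0019  0.0049  0.0078 -0.0084 -0.0084]
0.032 29 [-0.0011  0.0122  0.0197 -0.023   0.008 ]
0.04 42 [-0.0042  0.0069  0.0228 -0.0262  0.0173]
0.048 34 [-0.0042  0.0133  0.0258 -0.0299  0.021 ]
0.056 30 [-0.0015  0.0159  0.0259 -0.0298  0.0274]
0.064 24 [ 0.0013  0.0173  0.0288 -0.0289  0.0212]
0.072 18 [ 0.0041  0.0216  0.0317 -0.0262  0.0207]
0.08 16 [ 0.007   0.0253  0.0342 -0.0205  0.0158]
0.088 7 [ 0.01    0.0194  0.0311 -0.0156 -0.0078]
0.096 5 [ 0.013   0.0238  0.0281 -0.0095 -0.0048]
0.104 16 [ 0.019   0.0269  0.0342 -0.0106  0.0068]
0.112 2 [ 0.019   0.0205  0.022  -0.0042 -0.002 ]
```

View pics/d4c.png

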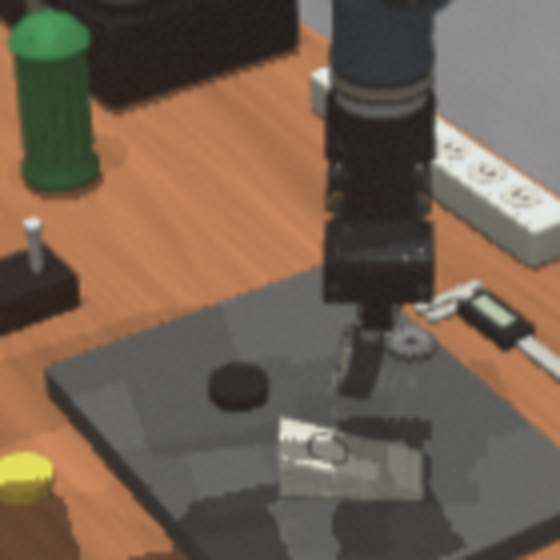

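The side crop shows the gauge leaning towards the thin end over the ring, and the depth slices give a tilt of about 16°.

Request:
arm_command(
  deltas=[-1,0,0,0.0173,0,-1,0.002,0,0.007,0,-1,0.0017,0,0.006,0,-1,0.0009,0,0.003,0,-1,0,0,0,0,-1,0,0,0,0],
)

```text
time: 14.25
position: [0.5792, -0.0755, 0.1569]
tool_rot: [0.313, 0.95, -0.0, 0.0]
ft_force: [0.4, 0.5, -2.4]
grip_width: 0.0295
grip_force: 25.0
```

Run:
```python
from h import *
o=status.get_obs();print(o["time"],o["position"],o["ft_force"],o["moment"])
im,d=snap("side","d5");im2,d2=snap("scene","s5")
P=np.load("d5.npz")["P"]
R=np.array([[-.804,.595,0],[.595,.804,0],[0,0,-1]]).T
Q=(P-(o["position"]+[0,0,.019]))@R
m=(abs(Q[...,0])<.08)&(abs(Q[...,1])<.035);q=Q[m]
for z0 in np.arange(.048,.125,.008):
    s=(q[:,2]>z0)&(q[:,2]<=z0+.008)
    if s.any(): print(round(z0,3),s.sum(),np.round([q[s,0].min(),q[s,0].mean(),q[s,0].max(),q[s,1].min(),q[s,1].max()],4))
# predicted pixels: ring circle, foot centre
def proj(n,X):
    p=imaging.camera_params(n);c=(np.array(p["camera_from_world"])@np.append(X,1))[:3];s=np.array([c[0],-c[1]])/-c[2];s*=1+p["k1"]*(s@s);K=np.array(p["intrinsics"]);return K[0,0]*s[0]+K[0,2],K[1,1]*s[1]+K[1,2]
print("side ring",proj("side",[.553,-.0572,.0592]),"scene",proj("scene",[.553,-.0572,.0592]))
a=cv2.resize(im[205:265,250:320,::-1],None,fx=8,fy=8,interpolation=cv2.INTER_CUBIC)
cv2.imwrite("pics/d5c.png",a)
```

```text
14.25 [ 0.57923451 -0.0755372   0.15691955] [ 0.40419622  0.51278817 -2.41686057] [-0.01894476  0.00291591 -0.03371487]
0.048 35 [-0.0031  0.0116  0.0245 -0.0277  0.0214]
0.056 25 [-0.0003  0.0156  0.027  -0.0297  0.0195]
0.064 25 [ 0.0025  0.0205  0.0306 -0.0282  0.0268]
0.072 22 [ 0.0026  0.0191  0.0303 -0.0256  0.0133]
0.08 5 [ 0.0175  0.0299  0.0332 -0.0189  0.0053]
0.088 16 [ 0.0085  0.0218  0.0329 -0.0155 -0.0038]
0.096 9 [ 0.0145  0.0437  0.0667 -0.0232 -0.0004]
0.104 93 [ 0.0177  0.0499  0.0679 -0.0278  0.0232]
0.112 92 [ 0.0085  0.0377  0.0661 -0.0291  0.0297]
0.12 125 [-0.0226  0.0113  0.066  -0.0294  0.0294]
side ring (np.float64(281.3345319515579), np.float64(241.947238561695)) scene (np.float64(271.41401651907404), np.float64(206.62149832788805))
```

View pics/d5c.png

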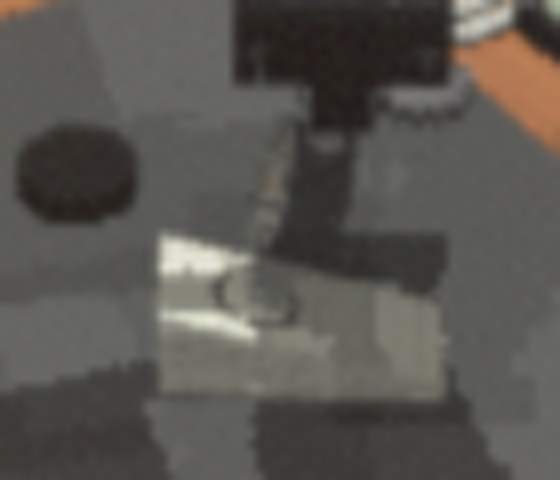

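The foot hovers inside the ring: foot at about (265,292), ring centre at about (256,295) in the crop. It sits about 1 mm towards the thin end, so I nudge it uphill and press along the axis.

Request:
arm_command(
  deltas=[-1,0.001,0,0,0,-1,0.0006,0,0.002,0,-1,0.0005,0,0.0017,0,-1,0.0003,0,0.001,0,-1,0.0003,0,0.001,0,-1,0,0,0,0,-1,0,0,0,0],
)

```text
time: 15.22
position: [0.5776, -0.0743, 0.1517]
tool_rot: [0.313, 0.95, -0.0, 0.001]
ft_force: [1.1, -1.2, 5.3]
grip_width: 0.0298
grip_force: 25.0
```

Request:
arm_command(
  deltas=[-1,0.0004,0,0.0014,0,-1,0.0004,0,0.0013,0,-1,0.0003,0,0.0012,0,-1,0,0,0,0,-1,0,0,0,0,-1,0,0,0,0],
)

```text
time: 15.98
position: [0.5771, -0.0739, 0.1483]
tool_rot: [0.313, 0.95, -0.0, 0.002]
ft_force: [0.4, -1.4, 7.6]
grip_width: 0.0295
grip_force: 25.0
```

Run:
```python
from h import *
o=status.get_obs();print(o["time"],o["position"],o["ft_force"],o["moment"],o["grip_force"],o["joint_velocities"])
im,d=snap("side","d6")
P=np.load("d6.npz")["P"];P0=np.load("d0.npz")["P"]
R=np.array([[-.804,.595,0],[.595,.804,0],[0,0,-1]]).T
Q=(P-(o["position"]+[0,0,.019]))@R
m=(abs(Q[...,0])<.05)&(abs(Q[...,1])<.035);q=Q[m]
for z0 in np.arange(.032,.105,.008):
    s=(q[:,2]>z0)&(q[:,2]<=z0+.008)
    if s.any(): print(round(z0,3),s.sum(),np.round([q[s,0].min(),q[s,0].mean(),q[s,0].max()],4))
# wedge thick corner / front face shift between d0 and d6 in image
i0=np.load("d0.npz")["im"][228:262,262:315].mean(2)>110; 
a=np.load("d0.npz")["im"][240:262,262:315].astype(np.float32).mean(2);b=im[240:262,262:315].astype(np.float32).mean(2)
print(cv2.phaseCorrelate(a,b))
```

```text
15.975 [ 0.57714944 -0.07387129  0.14830687] [ 0.41010887 -1.38863427  7.61250212] [-0.2624627   0.07105292 -0.02998906] 24.985671665053815 [-0.00102509  0.00015051 -0.00143379  0.00025551 -0.0016736  -0.00124101]
0.032 44 [-0.0057  0.0076  0.0186]
0.04 40 [-0.0057  0.0108  0.0218]
0.048 25 [-0.003   0.0137  0.0249]
0.056 29 [-0.0001  0.0159  0.028 ]
0.064 22 [0.0058 0.0214 0.0308]
0.072 10 [0.0058 0.0229 0.0305]
0.08 9 [0.0178 0.0278 0.0335]
0.088 10 [0.0088 0.0192 0.0272]
0.096 49 [0.0179 0.039  0.0497]
0.104 75 [-0.0006  0.0284  0.0481]
((0.4480814286778134, 0.6598403807760569), 0.4347677481027297)
```

```bash
python3 -c "
from rig import order
print(order.hand_in())"
```

```text
the job is handed in; nothing more can be done
None
```

I held the gauge half-pressed on the rubber block for over a second, then handed in with it held inside the wedge's ring, about square to the slope, at about 8 N and roughly half sunk. The handle depth is estimated from arm height and force, and the hand-in returned no verdict.

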